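# Park the sprung board clamp

## Task

One of the two board fixtures on the bench holds a green circuit board. Draw that fixture's sprung clamp back by its knob and park the knob in the side notch of its slot, so that the clamp stays open by itself when you let go. Leave the board lying in its fixture, and leave the empty fixture's clamp shut.

Things in the scene. Friction and masses are not known exactly. Their poses are not given: they have to be found in the camera images.
- clamp_knob (a point): Mid-height centre (56 mm up) of the clamp's knob by the circuit board: black cylinder, 20 mm wide, 34 to 78 mm above the bench, on a 10 mm stem. Axes are its fixture's: +x towards the board. It only slides: up to 60 mm along -x from shut, against a spring (3 to 7 N), and sideways up to 36 mm along +y, against a second one (under 1 N). Let go elsewhere, it snaps shut or catches on the lip (not parked).
- clamp_notch (a point): Middle of the notch (56 mm up): knob centre when parked, within 9 mm in y; fixed, fixture axes. From the shut knob: 35 mm in -x, 27 mm in +y. The slot is J-shaped: a lip parts the straight slot from the notch. Draw the knob 52 mm (45 to 60) back in -x, then 28 mm (21 to 36) in +y, past the lip, and let it come forward to the notch floor, which holds it. Plate top 31 mm up.
- board_center (a point): Centre of the loose green circuit board, 90 x 80 x 3 mm, 16 mm above the bench, in the fixture whose clamp is to be opened; the clamp's jaw presses its edge. The shut knob lies about 80 mm in -x and 18 mm in -y of it in the fixture's axes. Apart from the knob nothing on a fixture is higher than 31 mm. The fixture is fixed, turned within 30 degrees of the robot's axes.
- spare_clamp_knob (a point): Mid-height centre of the identical knob on the identical but empty fixture; to be left alone. The knobs stand at least 150 mm apart.

How it is judged (in metres and radians):
At the end, for the whole second after the job is handed in: The knob of the clamp by the circuit board rests by itself in its side notch, within 11 mm of the notch point; the board lies within 15 mm of where it was, and the empty fixture's knob within 15 mm of where it was (horizontal distance between clamp_knob and clamp_notch below 0.011 m and distance of each of board_center, spare_clamp_knob from where it was at the start of the episode below 0.015 m); the robot touches nothing.
It fails at once if the empty fixture's clamp is drawn back by more than 20 mm (distance of spare_clamp_knob from where it was at the start of the episode above 0.02 m).
It also fails if it takes over 32 s, if anything falls off the work surface, if the arm or the gripper's body presses on something with over 40 N, if the wrist force passes 120 N, or if a joint passes its speed limit or range.

## Robot

A 6-joint arm with a two-finger parallel gripper is mounted at the origin on the work surface. World frame = base frame: x ahead of the robot, y to its left, z up, the work surface at z = 0. Lengths are in m, angles in degrees, forces in N, time in s.
With the tool pointing down it reaches from about 0.35 to 0.875 m from the base axis. Payload 4.2 kg.
Tool frame: the origin (TCP) lies midway between the tips of the shut fingers; the grasp point (between the pads) lies 19 mm behind it; y points along the fingers, z is the direction in which the jaws open and shut, and the axes are right-handed (so a half turn about y gives the same grasp; the last joint's range is limited). The gripper opens to 87 mm and grips with 3 to 60 N. Pads are 19 mm wide; open, the fingers measure 117 mm over their backs; the gripper's body (75 mm by 190 mm) begins 51 mm behind the grasp point.
Start: joints at [-59.954, 22.042, 0.453, 0, -68.411, -14.817], TCP at [0.164, -0.603, 0.223] pointing down, gripper open.
Joint ranges: [-179.83, 179.83], [-69.29, 118.12], [-61.27, 80.66], [-181.25, 117.63], [-171.15, -9.14], [-177.46, 177.46]. Speed limits (degrees/s): [159.86, 159.86, 180, 180, 180, 180].

## Interface

Orientations are given as [roll, pitch, yaw] about the fixed x, y, z axes, in that order (R = Rz(yaw) Ry(pitch) Rx(roll)).
In Python, from workcell import env gives the robot as it stands. The module is installed in compiled form; this text tells all that it offers. Calls block until the motion is done:
- env.goto(position, orientation): joint-space move of the TCP to a pose.
- env.move_straight(position, rotation=None, rate=0.15, force_limit=None): straight line of the TCP; rotation=None keeps the orientation; rate is the mean speed in m/s. With force_limit (N) it stops when the force on the tool has changed by that much, and returns True; else False.
- env.set_joints(angles): joint-space move.
- env.gripper_to(opening, grasp_force=None): opening from 0.0 (shut) to 1.0 (fully open); grasp_force is the grip in N (None keeps the last); returns when the fingers have stopped.
- env.dwell(seconds).
- env.inverse_kinematics(position, orientation): joint angles nearest the present ones, or None.
- env.read_state(): the state.
- env.grab_frame(name): name is "scene" or "top" or "wrist"; returns a dict with "image" (420x560x3 uint8, blue, green, red), "fx", "fy", "cx", "cy" (pixels), "position" and "orientation" of the camera in the world. Camera axes: x right, y up, looking along -z (the intrinsics and any distortion apply to the point x, -y, -z); pixel columns grow to the right and rows downward; lengths in m; the calibration is good to about 2 mm. A picture is of the moment at which its call begins. There is no depth.
A pose or a line that the arm cannot do raises env.Unreachable and nothing moves.
- env.close_job(): hands the job in, once; it reports no verdict.
Trained networks look in a picture, given as the dict that the camera call returned (one of the last four; its "shot" number tells which), for a name from the list of things; names that differ only in an ending like _2 or _b are one class to them, and where a whole thing is asked for, a point or a joint stands for the part that bears it (a point fixed in the world has none). Each returns a list of dicts, best first, with "score" (0 to 1); they miss things now and then, are a little off and sometimes report something else, mostly with a low value. They report only what shows in the picture. A call takes as long as a camera call.
- env.search_frame(picture, thing): "xyz" ([x, y, z] in m, in world coordinates, good to about 4 mm: the middle of the surface that is visible of it).
- env.trace(picture, thing): "mask" (420x560 bool, what is visible of it).
The state is a dict: "clock": time; "joint_positions": joint angles; "qvel": joint speeds; "joint_torque": joint torques, N m; "position": TCP position; "tool_rot": TCP orientation; "force": force on the tool from outside, world axes, zero at the start; "wrist_torque": the same for the moment, N m; "opening": opening from 0.0 (shut) to 1.0 (fully open).
Only numpy, scipy, OpenCV 4.12 (cv2) and the standard library are available. Lean on these libraries where they do the work, as an engineer would, in place of code of your own. Each camera call takes 0.05 s, during which the arm holds its last target. There are 200 camera calls.

## Working session

There is one attempt and no reset: what is moved stays moved. The work goes in short steps, each a Python script; the robot and the scene stay as the last script left them, time stands still between calls to the robot, and variables do not carry over. Pictures are saved under pics/ and viewed, about 8 in all and at most 12, crops included, and the job is handed in when it is done.

```bash
mkdir -p pics; python3 - <<'E'
from workcell import env
import cv2
for n in ("top","scene"):
    f=env.grab_frame(n); cv2.imwrite(f"pics/{n}1.png",f["image"])
    print(n,f["fx"],f["fy"],f["cx"],f["cy"],f["position"],f["orientation"],[k for k in f])
    for t in ("clamp_knob","board_center","spare_clamp_knob"):
        print(t,[(d["score"],d["xyz"]) for d in env.search_frame(f,t)])
s=env.read_state();print(s["clock"],s["tool_rot"],s["position"])
E
```

```text
top 468.1667203348887 468.1667203348887 274.41084356966905 214.78809057553647 [ 0.49384486 -0.0209898   0.76097395] [ 10.0468237    0.77688738 -91.36828965] ['image', 'fx', 'fy', 'cx', 'cy', 'position', 'orientation', 'shot']
clamp_knob [(0.7, [0.5814, -0.1838, 0.0798])]
board_center [(0.58, [0.6493, -0.147, 0.0138])]
spare_clamp_knob [(0.78, [0.5842, 0.1633, 0.0747])]
scene 415.72522530417484 415.72522530417484 281.1055161545477 213.371349969166 [ 0.81318851 -0.33688124  0.59640295] [36.60309225  0.10579814 35.53985471] ['image', 'fx', 'fy', 'cx', 'cy', 'position', 'orientation', 'shot']
clamp_knob [(0.72, [0.5884, -0.1922, 0.0739])]
board_center [(0.91, [0.6544, -0.1477, 0.0169])]
spare_clamp_knob [(0.69, [0.586, 0.1625, 0.0644])]
0.4 [-8.99803640e+01  1.04150759e-03  1.52265350e+01] [ 0.16418511 -0.60294496  0.22236478]
```

View pics/top1.png

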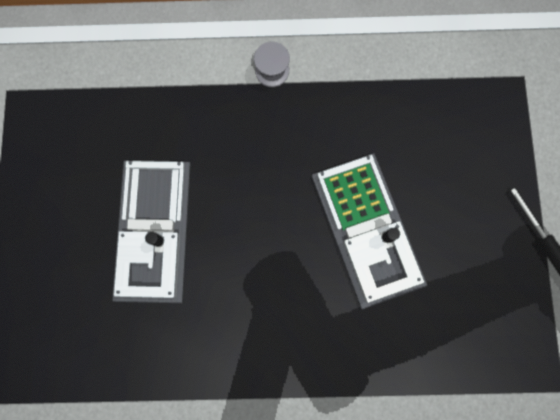

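View pics/scene1.png

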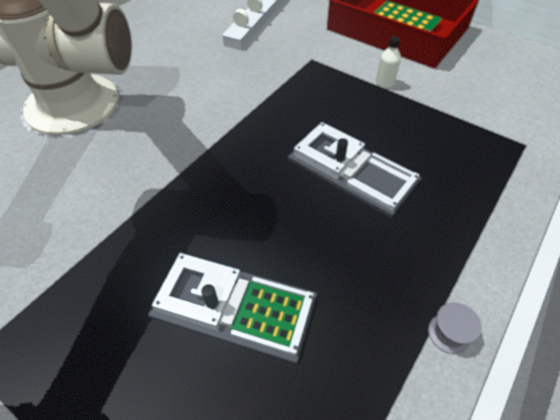

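The top view shows the board fixture at right, with its board around (357,195) and knob at (390,235). Its outline runs (375,154) to (426,284). The empty fixture is at left, with its knob at (154,239). The networks agree with this. Next I'll get the fixture yaw and look from above.

```bash
cat > h.py <<'E'
from workcell import env
import numpy as np, cv2
from scipy.spatial.transform import Rotation as Ro
def unproj(f,uv,z):
    uv=np.asarray(uv,float).reshape(-1,2)
    d=np.c_[(uv[:,0]-f["cx"])/f["fx"],-(uv[:,1]-f["cy"])/f["fy"],-np.ones(len(uv))]
    d=Ro.from_euler("xyz",f["orientation"],degrees=True).apply(d); p=np.array(f["position"])
    return p+d*((z-p[2])/d[:,2])[:,None]
def board(f):
    r=env.trace(f,"board_center")[0]
    v,u=np.nonzero(r["mask"]); P=unproj(f,np.c_[u,v],0.0175)[:,:2]
    (c,s,a)=cv2.minAreaRect((P*1000).astype(np.float32))
    return r["score"],np.array(c)/1000,s,a
def report(f):
    print("board",board(f))
    for t in ("clamp_knob","board_center"):
        print(t,[(d["score"],d["xyz"]) for d in env.search_frame(f,t)])
E
python3 - <<'E'
from h import *
f=env.grab_frame("top"); print(board(f))
for q in ([(375,154),(426,284)],[(313,176),(362,307)]):
    P=unproj(f,q,0.01 if 0 else 0.02); d=P[0]-P[1]; print(np.degrees(np.arctan2(d[1],d[0])))
f=env.grab_frame("scene"); print(board(f))
for y in (-66,114): print(env.inverse_kinematics([.54,-.19,.22],[-90,0,y]))
E
```

```text
(0.88, array([ 0.6539201 , -0.14693802]), (90.03223419189453, 80.36015319824219), 17.52520751953125)
17.32953691547273
17.805398481751684
(0.56, array([ 0.65289941, -0.14670029]), (90.7822494506836, 82.38349151611328), 17.8343563079834)
[-3.17499970e+00  1.70424588e+01 -7.35523937e+00 -2.54444375e-14
 -6.56023018e+01 -1.52825000e+02]
[-3.17499970e+00  1.70424588e+01 -7.35523937e+00  2.54444375e-14
 -6.56023018e+01  2.71749997e+01]
```

```bash
python3 - <<'E'
from h import *
env.goto([.5835,-.188,.17],[-90,0,107.5])
f=env.grab_frame("wrist"); cv2.imwrite("pics/w1.png",f["image"]); print(f["position"],f["orientation"])
report(f)
r=env.trace(f,"clamp_knob")
if r:
    v,u=np.nonzero(r[0]["mask"]);print(r[0]["score"],u.min(),u.max(),v.min(),v.max(),unproj(f,[[u.mean(),v.mean()]],.07))
print(env.read_state()["clock"],env.read_state()["position"])
E
```

```text
[ 0.60373675 -0.25546194  0.33136912] [-1.47518371e+01  3.06522142e-02 -1.62560379e+02]
board (0.83, array([ 0.65230225, -0.14760965]), (89.86451721191406, 81.3885726928711), 17.33454704284668)
clamp_knob [(0.87, [0.5813, -0.1935, 0.0803])]
board_center [(0.91, [0.6503, -0.1467, 0.0189])]
0.59 269 296 183 219 [[ 0.58214185 -0.19121635  0.07      ]]
2.975 [ 0.58330999 -0.18860876  0.17007251]
```

View pics/w1.png

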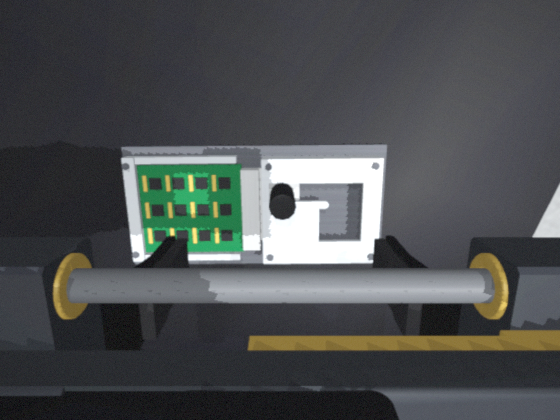

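The wrist view shows the knob at (282,203), midway between the open fingers. The slot opens to the right (-x) and the notch is below it (+y). I'll descend, grip and draw back.

```bash
python3 - <<'E'
from h import *
th=np.radians(17.5); X=np.array([np.cos(th),np.sin(th),0]); Y=np.array([-np.sin(th),np.cos(th),0])
S=lambda m:print(m,(lambda s:(round(s["clock"],2),s["position"].round(4) if hasattr(s["position"],"round") else s["position"],np.round(s["force"],1),round(s["opening"],3)))(env.read_state()))
p=np.array([.583,-.1895,.042])
env.move_straight(p+[0,0,.03],rate=.15)
hit=env.move_straight(p,rate=.08,force_limit=8); S(("down",hit))
env.gripper_to(0.0,30); S("grip")
env.move_straight(p-.052*X,rate=.06); S("back"); 
f=env.grab_frame("wrist"); cv2.imwrite("pics/w2.png",f["image"])
E
```

```text
('down', False) (4.3, array([ 0.5831, -0.1896,  0.0419]), array([ 0.5, -0.2, -0.5]), 0.999)
grip (5.41, array([ 0.5822, -0.1897,  0.042 ]), array([-1.7, -1.3,  1.8]), 0.223)
back (6.42, array([ 0.5347, -0.2051,  0.042 ]), array([ 6.1,  1.3, -5.4]), 0.216)
```

View pics/w2.png

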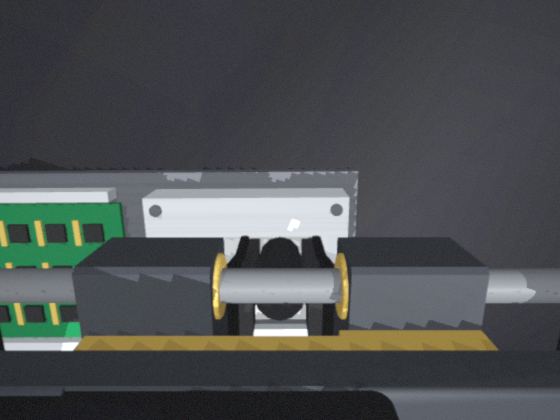

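The knob is held and has been drawn about 50 mm: it shows at (280,275) between the pads. Next is sideways, then forward.

```bash
python3 - <<'E'
from h import *
th=np.radians(17.5); X=np.array([np.cos(th),np.sin(th),0]); Y=np.array([-np.sin(th),np.cos(th),0])
S=lambda m:print(m,(lambda s:(round(s["clock"],2),np.round(s["position"],4),np.round(s["force"],1),round(s["opening"],3)))(env.read_state()))
p=np.array([.583,-.1895,.042])
env.move_straight(p-.054*X,rate=.06); S("back")
print(env.move_straight(p-.054*X+.029*Y,rate=.06,force_limit=20)); S("side")
print(env.move_straight(p-.036*X+.029*Y,rate=.05,force_limit=15)); S("fwd")
f=env.grab_frame("wrist"); cv2.imwrite("pics/w3.png",f["image"])
E
```

```text
back (6.72, array([ 0.5329, -0.2057,  0.042 ]), array([ 6. ,  1.5, -5.4]), 0.221)
False
side (7.36, array([ 0.5243, -0.1778,  0.042 ]), array([ 5.9,  1.8, -6.5]), 0.221)
False
fwd (7.87, array([ 0.5391, -0.1729,  0.042 ]), array([ 0.3, -0.2,  0.2]), 0.221)
```

View pics/w3.png

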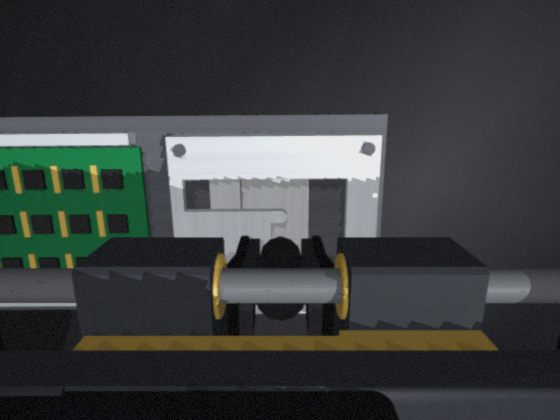

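The spring force on the tool is gone and the knob lies below the lip end at (280,215), so it is on the notch floor. I'll release, rise and check.

```bash
python3 - <<'E'
from h import *
env.gripper_to(1.0)
p=np.array(env.read_state()["position"])
env.move_straight([p[0],p[1],.17],rate=.15)
env.dwell(.3)
f=env.grab_frame("wrist"); cv2.imwrite("pics/w4.png",f["image"]); report(f)
g=env.grab_frame("top"); report(g)
print([(d["score"],d["xyz"]) for d in env.search_frame(g,"spare_clamp_knob")])
s=env.read_state();print(s["clock"],s["force"])
E
```

```text
board (0.95, array([ 0.65120117, -0.14800873]), (90.96826934814453, 81.07463073730469), 17.33604621887207)
clamp_knob [(0.72, [0.5415, -0.1715, 0.0751])]
board_center [(0.62, [0.6488, -0.146, 0.0186])]Traceback (most recent call last):
  File "<stdin>", line 7, in <module>
  File "h.py", line 15, in report
    print("board",board(f))
                  ~~~~~^^^
  File "h.py", line 10, in board
    r=env.trace(f,"board_center")[0]
      ~~~~~~~~~~~~~~~~~~~~~~~~~~~^^^
IndexError: list index out of range
```

View pics/w4.png

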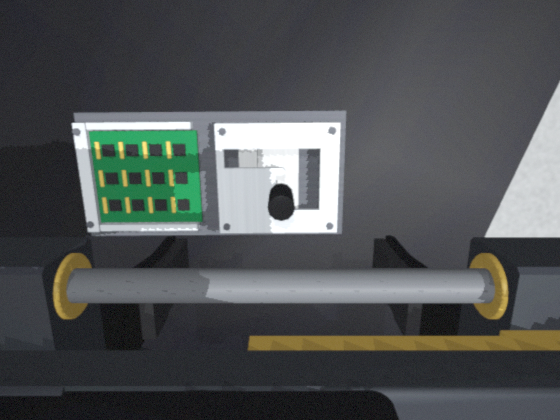

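The wrist view shows the knob standing alone at (282,205), in the notch, and the board in place. I'll hand in.

```bash
python3 - <<'E'
from h import *
g=env.grab_frame("scene")
for t in("clamp_knob","spare_clamp_knob"):print([(d["score"],d["xyz"]) for d in env.search_frame(g,t)])
s=env.read_state();print(s["clock"],s["force"])
env.close_job()
E
```

```text
[(0.82, [0.5426, -0.1788, 0.0711])]
[(0.72, [0.5875, 0.163, 0.0633])]
10.95 [-0.39091219  0.17888597  0.63409457]
the job is handed in; nothing more can be done
```

The clamp by the circuit board is open and its knob is parked in the side notch. I handed the job in at about 11 s of the 32 s allowed; no verdict is reported.

I gripped the knob with the jaws along the fixture's x axis, drew it back about 52 mm, moved it 29 mm in +y past the lip, and let it forward onto the notch floor. Then I let go and raised the gripper clear.

**Last checks**
- **Knob:** it came to rest about 36 mm back and 29 mm sideways by the tool position. The notch is at 35 and 27 mm, so it is about 2 mm off. The spring force on the tool fell to zero before release, and the wrist picture afterwards shows the knob standing alone in the notch.
- **Knob, second estimate:** after release the networks put it at (0.5415, -0.1715) in the wrist picture and (0.543, -0.179) in the scene picture. Against the tool position of (0.539, -0.173), these are about 3 and 7 mm off.
- **Board:** the wrist camera's estimates before and after differ by about 1 mm.
- **Empty fixture's knob:** its estimates before and after differ by about 2 mm.

One check failed: the board was not found in the last top-camera picture, perhaps because the arm was in the way, so I used the scene camera to check the knobs.

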